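Load the long glass cell into the photometer and close it up

ROBOT

A 6-joint arm with a two-finger parallel gripper is mounted at the origin on the work surface. World frame = base frame: x ahead of the robot, y to its left, z up, the work surface at z = 0. Lengths are in m, angles in degrees, forces in N, time in s.
With the tool pointing down it reaches from about 0.25 to 0.725 m from the base axis. Payload 9.7 kg.
Tool frame: the origin (TCP) lies at the centre of the arm's flange, where the gripper is bolted on; the fingertips stand 173 mm ahead of it and the grasp point (between the pads) lies 155 mm ahead of it; z points along the fingers, y is the line along which they close (so a half turn about z gives the same grasp; the last joint's range is limited). The gripper opens to 85 mm and grips with 20 to 120 N. Pads are 22 mm wide; open, the fingers measure 114 mm over their backs; the gripper's body (76 mm by 85 mm) begins 54 mm behind the grasp point. The pads swing forward as they close: fully open they stand 13 mm farther back than shut.
Start: joints at [-75.917, 4.979, 10.078, 95.1, 0, 90], TCP at [0.134, -0.533, 0.405] pointing down, gripper open.
Joint ranges: [-179.16, 179.16], [-48.56, 103.87], [-65.8, 70.77], [-126.05, 130.52], [-82.76, 87.17], [-180, 180]. Speed limits (degrees/s): [127.2, 127.2, 147.25, 180, 180, 180].

INTERFACE

Orientations are given as [roll, pitch, yaw] about the fixed x, y, z axes, in that order (R = Rz(yaw) Ry(pitch) Rx(roll)).
In Python, from workcell import monitor, camera, get_calibration, bot gives the robot as it stands.
- The arm moves only by the tool carry_out, never from a script. Its argument "targets" is text: rows parted by semicolons, each of 7 numbers parted by spaces: the shift along the tool's x, y, z in units of 0.04 m (1.0 is 0.04 m), then the turn, a rotation vector about the tool's x, y, z in units of 0.1 rad (1.0 is 0.1 rad), then the opening, from -1 (shut) to 1 (fully open), so that 0 is half open. A call has exactly 8 rows; each row shifts and turns the commanded pose from where the row before left it, along the tool's axes as they then stand; what a row does not reach is not made up. A row lasts 1/12 s, in which the tool goes at most 41.7 mm and 7.16 degrees, less where a joint would pass 70% of its speed; a pose out of reach is approached as far as the arm can. A call with a number of a shift or a turn outside -1 to 1 is refused whole. A call with a gripper value outside its range is refused whole. The fingers move at their own pace and stop on an object; "newtons" is the grip in N (left out, the last holds). Time passes only in rows, so rows that do not move let the fingers close, or fill a call up. It gives the time, the measured TCP pose, the force, the opening and the grip force at its end, in the units of the state.
- monitor.get_obs(): the state, without advancing time (a new reading comes with each control period).
- camera(name): name is "side" or "top" or "wrist"; returns the picture (480x640x3 uint8, red, green, blue); there is no depth.
- get_calibration(name): a dict with "fx", "fy", "cx", "cy" (pixels), "D" ([k1, k2, p1, p2, k3] as OpenCV has them; the pictures are not rectified), "view" (4x4, takes a point from world to camera coordinates). Camera axes: x right, y down, z forward; pixel columns grow to the right and rows downward; lengths in m; the calibration is good to about 2 mm. A picture is of the moment at which its call begins: read the wrist's pose just before it. get_calibration takes no time and is no camera call; for the wrist camera it gives the pose at the moment of the call.
- bot.job_done(): hands the job in; it is judged then, once.
The state is a dict: "time": time; "q": joint angles; "qd": joint speeds; "joint_efforts": joint torques, N m; "ee_pos": TCP position; "tcp_rot": TCP orientation; "wrist_force": force on the tool from outside, world axes, zero at the start; "torque": the same for the moment, N m; "opening": finger opening in m; "grasp_force": force on a finger pad.
Only numpy, scipy, OpenCV 4.12 (cv2) and the standard library are available. Lean on these libraries where they do the work, as an engineer would, in place of code of your own. Each camera call takes 0.05 s, during which the arm holds its last target. There are 200 camera calls.

TASK

Load the long glass cell from the tray into the photometer and close it up for a reading: slide the red-finned retaining stop back to make room, set the cell down flat in the carrier channel with its white cover on top, and run the stop up again until the cell is held snugly between it and the fixed end plate. Then lower the lid gently until it is fully shut, and let go. Do not drop the glass or slam the lid, and leave the short cell, the vial rack and the wash bottle where they are.

Things in the scene. Friction and masses are not known exactly. Their poses are not given: they have to be found in the camera images.
- photometer: Bench photometer, white housing 280 deep (x) x 370 wide (y) x 115 mm high, fixed; origin at the centre of its underside, x to its rear, y to its left, z up. Display hump rear right, up to 142 mm high at y -180 to -55 mm. Its sample well (open top, black-lined, rim 115 mm above the table, floor 31 mm) spans x -95 to +55, y -20 to +165 mm in this frame; the cell carrier channel lies in it along y.
- channel_home (a point): Point on the carrier channel's floor (58 mm above the table), on its centre line, at the face of the fixed end plate (35 mm wide, 46 mm high) at its left (+y) end: x -20, y +152 mm in the photometer's frame. Axes as the photometer's. The channel runs to -y, 25 mm wide, rails 5 mm thick and 12 mm high. The long cell is home with its end touching the plate, its centre 52.5 mm from here to -y.
- stop (a joint): Travel of the retaining stop along the channel in m, 0 to 0.088, growing as it slides away from the fixed end plate (to the photometer's -y). The clear gap between stop face and fixed plate is 0.040 + this value: 105 mm at 0.065. It slides with about 1.5 N of friction and stays where it is left; it starts set for a short cell.
- stop_fin (a point): Middle of the top of the stop's red thumb fin, 108 mm above the table. The fin is 10 mm thick (x), 28 mm long (y), stands free from 70 to 108 mm above the table, on the channel's centre line; pinch it across x. The stop's face (aluminium plate 30 mm wide, 8 mm thick, top 106 mm above the table) lies 22 mm from this point to +y. Axes as the photometer's.
- cell: The long glass cell: a closed block 105 mm long (x) x 20 mm wide (y) x 45 mm high, frosted sides, clear end windows, white 5 mm cover on top, about 0.14 kg; origin at the centre of its underside, z up. It stands in the tray; either end may face the fixed plate.
- short_cell: Bystander: the short glass cell, same section but 55 mm long, standing in the tray beside the long one, centre lines 74 mm apart (the two may have changed places). Origin at the centre of its underside.
- cell_tray: Blue tray 180 mm (x) x 150 mm (y), rim 14 mm high, walls and floor 4 mm thick, fixed; origin at the centre of its underside. The cells stand on its floor, 4 mm above the table.
- lid (a joint): Angle of the compartment lid in rad: 0 fully shut, about 1.57 upright, up to 2.1 (leaning out to the photometer's left). It starts open, at 1.75 or more, its edge then standing up to 320 mm above the table. Stiff hinge: it stays at any angle; 1 to 4 N at its free edge moves it.
- lid_hinge (a point): Middle of the lid's hinge line, 116.5 mm above the table, x -20, y +172 mm in the photometer's frame, in the plane of the lid's underside. The hinge line runs along the photometer's x; this frame turns with the lid and has the photometer's axes when shut. The lid reaches 200 mm from here to its own -y, is 170 mm wide (x, centred) and 18 mm thick (own z 0 to 18 mm).
- lid_edge (a point): Middle of the lid's free edge on its outer (upper when shut) face: 200 mm to -y and 18 mm to +z of the hinge in the lid's frame. A grey finger lip, 60 mm wide and 10 mm thick, projects 13 mm beyond the edge. Frame turns with the lid.
- vial_rack: Bystander: clear rack with white ends and ten white-capped vials, 75 x 240 x 118 mm, behind the photometer; origin at the centre of its underside.
- wash_bottle: Bystander: white wash bottle with blue cap and spout, 70 mm across, 200 mm high; origin at the centre of its underside.

How it is judged (in metres and radians):
On the way, in this order (a step that is already met when the one before it is completed fails the run):
1. the long cell lies down in the carrier channel, let go, with the lid still open (z of cell in the frame of channel_home between -0.003 and 0.004 m and x of cell in the frame of channel_home between -0.006 and 0.006 m and angle between cell's own z axis and vertical below 0.06 rad and contact force between the fingers and cell below 0.1 N and value of joint lid above 0.5 rad), for 0.2 s.
2. the lid is shut (value of joint lid below 0.03 rad), for 0.2 s.
At the end, for the whole second after the job is handed in: The long cell lies at rest flat on the channel floor (within 3 mm), cover up (within 0.05 rad), along the channel (within 5 mm and 0.07 rad), its end within 4 mm of the fixed end plate; the stop is run up so that the gap between stop and plate is at most 109 mm; the lid is shut to within 0.03 rad (z of cell in the frame of channel_home between -0.003 and 0.003 m and x of cell in the frame of channel_home between -0.005 and 0.005 m and y of cell in the frame of channel_home between -0.0565 and -0.049 m and angle between the x axis of cell and the y axis of channel_home, either way round below 0.07 rad and angle between cell's own z axis and vertical below 0.05 rad and value of joint stop between 0.061 and 0.069 m and value of joint lid below 0.03 rad and linear speed of cell below 0.01 m/s); the robot touches nothing.
It fails at once if the glass cell is dropped or knocked about (moves faster than 0.4 m/s while the fingers do not hold it) (linear speed of cell above 0.4 m/s and contact force between the fingers and cell below 0.1 N).
It fails at once if the lid is slammed (comes home faster than 1.5 rad/s in its last 0.15 rad) (value of joint lid below 0.15 rad and velocity of joint lid below -1.5 rad/s).
It fails at once if the short cell is moved by more than 25 mm (distance of short_cell from where it was at the start of the episode above 0.025 m).
It fails at once if the vial rack is moved by more than 25 mm (distance of vial_rack from where it was at the start of the episode above 0.025 m).
It fails at once if the wash bottle is moved by more than 25 mm or tipped (distance of wash_bottle from where it was at the start of the episode above 0.025 m or angle between wash_bottle's own z axis and vertical above 0.3 rad).
It also fails if it takes over 72 s, if anything falls off the work surface, if the arm or the gripper's body presses on something with over 40 N, if the wrist force passes 120 N, or if a joint passes its speed limit or range.

## Working session

There is one attempt and no reset: what is moved stays moved. The work goes in short steps, Python scripts to look and compute and a tool call to move; the robot and the scene stay as the last step left them, time stands still between calls to the robot, and variables do not carry over. Pictures are saved under pics/ and viewed, at most 10 in all, crops included, and the job is handed in when it is done.

Besides the shell and the picture viewer there is one more tool, called in YAML: its name, and indented under it one key for each argument. carry_out: Moves the arm, as the interface text tells. Shifts and turns lie within -1 to 1; 1 stands for 0.04 m of shift or 0.1 rad of turn. Its arguments: {"type":"object","properties":{"targets":{"type":"string"},"newtons":{"type":"number"}},"required":["targets"]}

```bash
mkdir -p pics; ls; python3 - <<'E'
from workcell import monitor,camera,get_calibration,bot
import cv2,numpy as np
print(monitor.get_obs())
ims=[]
for n in ["top","side"]:
    im=camera(n); cv2.imwrite(f"pics/{n}0.png",im[:,:,::-1]); c=get_calibration(n); print(n,c)
print(get_calibration("wrist"))
E
```

```text
pics
{'time': 0.0, 'q': array([-7.59163990e+01,  5.01155397e+00,  1.00334836e+01,  9.50994099e+01,
        9.05264341e-04,  9.00009213e+01]), 'qd': array([ 0.05225316, -0.07465272,  0.04382594, -0.16255059, -0.02690104,
        0.01616032]), 'joint_efforts': array([-1.57052211e-03, -5.20393002e+01,  4.64799142e+01,  1.62578851e-02,
        3.07522566e-05,  3.84311207e-06]), 'ee_pos': array([ 0.13383749, -0.53346833,  0.40396986]), 'tcp_rot': array([-1.79922520e+02, -9.04017587e-04,  1.40826784e+01]), 'wrist_force': array([-0.2530092 , -0.35738243, -0.30491318]), 'torque': array([ 0.00338952, -0.04110863,  0.00091296]), 'grasp_force': 0.0, 'opening': 0.08554168883581988}
top {'fx': 532.4994198457481, 'fy': 532.4994198457481, 'cx': 317.5093646751971, 'cy': 239.5724314183417, 'D': array([-0.12601144,  0.        ,  0.        ,  0.        ,  0.        ]), 'view': array([[ 2.63304376e-04, -9.99929857e-01,  1.18411463e-02,
        -4.86966502e-02],
       [-9.88642951e-01, -2.03982149e-03, -1.50269606e-01,
         6.08749466e-01],
       [ 1.50283219e-01, -1.16670992e-02, -9.88574141e-01,

[... 386 characters left out ...]
04, -0.59926864, -0.78566102,  0.14167947],
       [ 0.16088772,  0.76932037, -0.61827284,  1.16193915],
       [ 0.        ,  0.        ,  0.        ,  1.        ]])}
{'fx': 416.35995631235363, 'fy': 416.35995631235363, 'cx': 324.3451649169787, 'cy': 233.60597532648907, 'D': array([-0.03582322,  0.        ,  0.        ,  0.        ,  0.        ]), 'view': array([[ 2.41765548e-01, -9.70334589e-01, -4.53165040e-04,
        -5.48355697e-01],
       [-9.23573218e-01, -2.30257811e-01,  3.06584166e-01,
        -3.76868957e-02],
       [-2.97593565e-01, -7.37029577e-02, -9.51843445e-01,
         3.79552743e-01],
       [ 0.00000000e+00,  0.00000000e+00,  0.00000000e+00,
         1.00000000e+00]])}
```

View pics/top0.png

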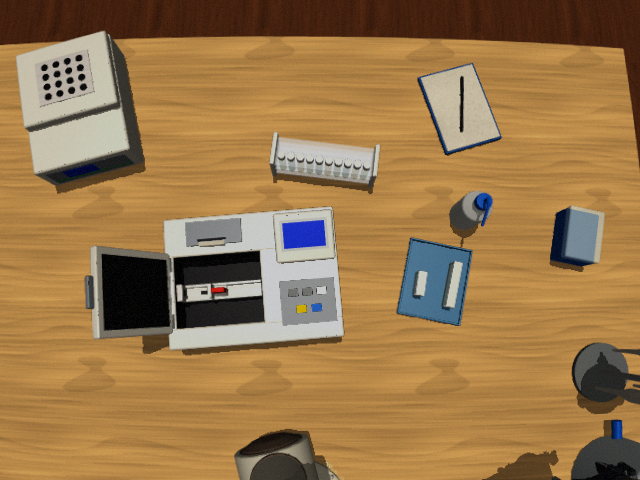

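View pics/side0.png

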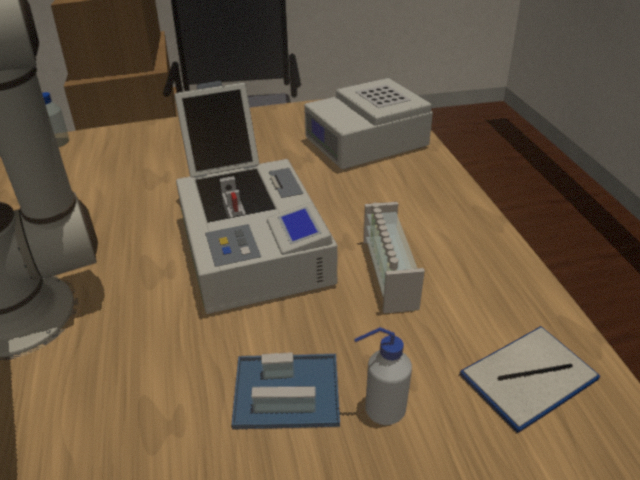

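Top view: photometer around (253,278), lid open to the left at (130,292), red fin (219,291), long cell at (453,284), short cell at (420,284), bottle at (470,212). I'll zoom in to get corners.

```bash
python3 - <<'E'
import cv2,numpy as np
im=cv2.imread("pics/top0.png")
a=cv2.resize(im[195:365,80:350],None,fx=2.9,fy=2.9,interpolation=cv2.INTER_CUBIC)
cv2.imwrite("pics/crop1.png",a); print(a.shape)
hsv=cv2.cvtColor(im,cv2.COLOR_BGR2HSV)
m=((hsv[...,1]<60)&(hsv[...,2]>170)).astype(np.uint8); m[:, :400]=0;m[:240]=0;m[330:]=0;m[:,472:]=0
n,l,s,c=cv2.connectedComponentsWithStats(m)
for i in range(1,n):
    if s[i,4]>40: print(s[i],c[i],cv2.minAreaRect(np.argwhere(l==i)[:,::-1].astype(np.float32)))
E
```

```text
(493, 783, 3)
[446 261  17  46 360] [454.03055556 283.75      ] ((454.0577392578125, 283.799560546875), (8.044898986816406, 45.134525299072266), 10.885526657104492)
[416 271  11  25 188] [421.23404255 282.73404255] ((421.2399597167969, 282.8199768066406), (7.778174877166748, 23.90021324157715), 8.130102157592773)
```

View pics/crop1.png

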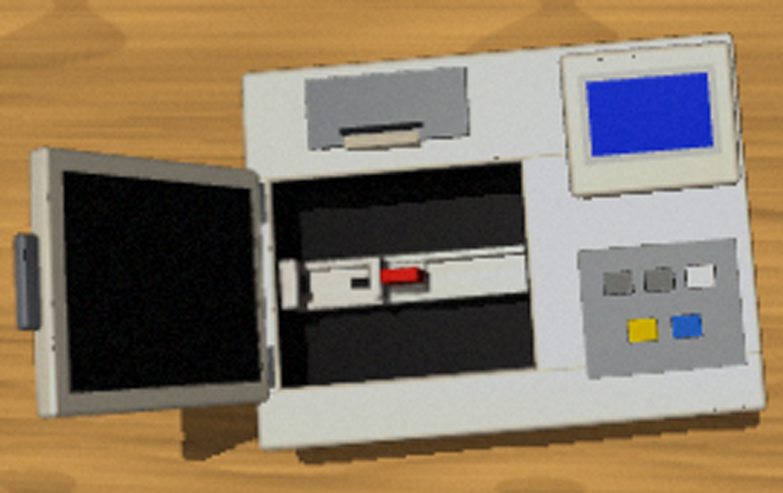

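Zoom: housing corners (245,73), (262,447), (764,408); well rim corners (272,182), (522,160), (535,370), (283,387); fin at (402,275); the lid's free edge at (48,150)–(57,413). Fitting these.

```bash
cat > h.py <<'E'
import numpy as np,cv2
from scipy.spatial.transform import Rotation as R
from workcell import monitor,camera,get_calibration,bot
def K(c): return np.array([[c['fx'],0,c['cx']],[0,c['fy'],c['cy']],[0,0,1]])
def proj(c,P):
    V=c['view']; return cv2.projectPoints(np.asarray(P,float).reshape(-1,3),cv2.Rodrigues(V[:3,:3])[0],V[:3,3],K(c),c['D'])[0][:,0]
def unproj(c,px,z):
    n=cv2.undistortPoints(np.asarray(px,float).reshape(-1,1,2),K(c),c['D'])[:,0]
    V=c['view']; Rt=V[:3,:3].T; o=-Rt@V[:3,3]; d=np.c_[n,np.ones(len(n))]@Rt.T
    return o+d*((z-o[2])/d[:,2])[:,None]
def rz(a): return np.array([[np.cos(a),-np.sin(a),0],[np.sin(a),np.cos(a),0],[0,0,1]])
E
python3 - <<'E'
from h import *
from scipy.optimize import least_squares
c=get_calibration("top"); s=lambda p:np.array(p)/2.9+[80,195]
L=[(140,185,115),(-140,185,115),(-140,-185,115),(55,165,115),(55,-20,115),(-95,-20,115),(-95,165,115)]
px=s([(245,73),(262,447),(764,408),(272,182),(522,160),(535,370),(283,387)])
P=np.array(L)/1e3
f=lambda v:(proj(c,P@rz(v[2]).T+[v[0],v[1],0])-px).ravel()
r=least_squares(f,[.57,.06,.08],loss='soft_l1'); print(r.x,np.degrees(r.x[2])); print(f(r.x).reshape(-1,2).round(1))
v=r.x; T=lambda p:rz(v[2])@np.array(p)+[v[0],v[1],0]
im=cv2.imread("pics/top0.png"); hsv=cv2.cvtColor(im,cv2.COLOR_BGR2HSV)
m=(((hsv[...,0]<8)|(hsv[...,0]>172))&(hsv[...,1]>150)&(hsv[...,2]>150)); m[:,350:]=0;m[:200]=0;m[360:]=0
q=np.argwhere(m)[:,::-1]; print(len(q),q.mean(0),q.min(0),q.max(0))
fin=unproj(c,q.mean(0),.108)[0]; pf=rz(v[2]).T@(fin-[v[0],v[1],0]); print("fin",fin,pf,"stop=",.152-.040-.022-pf[1])
lp=s([(48,150),(57,413)])
def lid(a,z=0,y=-.2,xs=(.085,-.085)):
    return np.array([T([-.02+x,.172+y*np.cos(a)-z*np.sin(a),.1165-y*np.sin(a)+z*np.cos(a)]) for x in xs])
ra=least_squares(lambda a:(proj(c,lid(a[0]))-lp).ravel(),[1.9]); print("lid",ra.x,ra.fun.round(1))
print("home",T([-.02,.152,.058]))
for n,zz,px in [("long",.054,(454.03,283.75)),("short",.054,(421.2,282.7))]:
    print(n,unproj(c,px,zz))
print(unproj(c,[(454.0577+22*np.sin(np.radians(10.9)),283.8-22*np.cos(np.radians(10.9))),(454.0577-22*np.sin(np.radians(10.9)),283.8+22*np.cos(np.radians(10.9)))],.054))
# tray corners
print(unproj(c,[(413,239),(472,248),(458,325),(398,314)],.014))
# side check
cs=get_calibration("side"); print("side proj long", proj(cs,unproj(c,(454.03,283.75),.054)))
Rw=get_calibration("wrist")['view']; print('wristcam pos',-Rw[:3,:3].T@Rw[:3,3])
E
```

```text
[0.51792635 0.09061201 0.08450481] 4.841769197239005
[[-1.3 -0.8]
 [-1.   1.3]
 [ 2.   0.7]
 [ 0.2 -0.2]
 [-0.   0.4]
 [ 0.5 -1.2]
 [-0.1 -0.2]]
49 [217.30612245 289.3877551 ] [211 287] [223 291]
fin [0.49188651 0.16570479 0.108     ] [-0.01960876  0.07702269  0.108     ] stop= 0.01297730515090953
lid [2.04235707] [-0.1 -1.9 -0.2  1.5]
home [0.48516826 0.24038153 0.058     ]
long [[ 0.5076976  -0.35520731  0.054     ]]
short [[ 0.51033361 -0.28036176  0.054     ]]
[[ 0.55646956 -0.3665695   0.054     ]
 [ 0.45922906 -0.34423426  0.054     ]]
[[ 0.61553191 -0.2720362   0.014     ]
 [ 0.59438817 -0.41226618  0.014     ]
 [ 0.41507546 -0.37249826  0.014     ]
 [ 0.44132949 -0.23314916  0.014     ]]
side proj long [[281.57998603 388.5524211 ]]
wristcam pos [ 0.21071936 -0.51279204  0.3725805 ]
```

```bash
cat >> h.py <<'E'
PH=np.array([0.5179,0.0906,0.0]); YA=0.0845
def T(p): return rz(YA)@np.array(p)+PH
def Ti(p): return rz(YA).T@(np.array(p)-PH)
def plan(pos,yaw,n,g,smooth=False):
    o=monitor.get_obs(); p=np.array(o['ee_pos']); r=R.from_euler('xyz',o['tcp_rot'],degrees=True)
    t=R.from_euler('xyz',[180,0,yaw],degrees=True)
    dv=(r.inv()*t).as_rotvec()
    for i in range(n):
        s=(np.array(pos)-p)/(n-i); a=r.inv().apply(s)/.04
        print(' '.join('%g'%x for x in np.r_[a,dv/n/.1].round(3)),g,end=';\n' if i%8==7 else '; ')
        p=p+s; r=r*R.from_rotvec(dv/n)
E
python3 - <<'E'
from h import *
t=T([-.02,.077,.335]);print(t); plan(t,94.84,24,0.0)
E
```

```text
[0.4914726  0.16563727 0.335     ]
0.539 -0.616 0.073 -0 -0 -0.587 0.0; 0.574 -0.583 0.073 -0 -0 -0.587 0.0; 0.607 -0.548 0.073 -0 -0 -0.587 0.0; 0.638 -0.512 0.073 -0 -0 -0.587 0.0; 0.667 -0.473 0.073 -0 -0 -0.587 0.0; 0.694 -0.433 0.072 -0 -0 -0.587 0.0; 0.718 -0.392 0.072 -0 -0 -0.587 0.0; 0.74 -0.349 0.072 -0 -0 -0.587 0.0;
0.759 -0.305 0.072 -0 -0 -0.587 0.0; 0.776 -0.26 0.072 -0 -0 -0.587 0.0; 0.789 -0.214 0.072 -0 -0 -0.587 0.0; 0.801 -0.167 0.072 -0 -0 -0.587 0.0; 0.809 -0.12 0.072 -0 -0 -0.587 0.0; 0.815 -0.072 0.072 -0 -0 -0.587 0.0; 0.818 -0.024 0.072 -0 -0 -0.587 0.0; 0.818 0.024 0.072 -0 -0 -0.587 0.0;
0.815 0.072 0.072 -0 -0 -0.587 0.0; 0.809 0.119 0.072 -0 -0 -0.587 0.0; 0.801 0.167 0.072 -0 -0 -0.587 0.0; 0.79 0.213 0.072 -0 -0 -0.587 0.0; 0.776 0.259 0.072 -0 -0 -0.587 0.0; 0.759 0.304 0.072 -0 -0 -0.587 0.0; 0.74 0.348 0.072 -0 -0 -0.587 0.0; 0.718 0.391 0.072 -0 -0 -0.587 0.0;
```

carry_out:
  targets: "0.54 -0.62 0.07 0 0 -0.59 0; 0.57 -0.58 0.07 0 0 -0.59 0; 0.61 -0.55 0.07 0 0 -0.59 0; 0.64 -0.51 0.07 0 0 -0.59 0; 0.67 -0.47 0.07 0 0 -0.59 0; 0.69 -0.43 0.07 0 0 -0.59 0; 0.72 -0.39 0.07 0 0 -0.59 0; 0.74 -0.35 0.07 0 0 -0.59 0"
  newtons: 40

```text
time: 0.77
ee_pos: [0.2534, -0.299, 0.3819]
tcp_rot: [-180.0, -0.0, 41.3]
wrist_force: [-0.0, -0.6, 0.4]
opening: 0.0427
grasp_force: 0.0
```

carry_out:
  targets: "0.76 -0.3 0.07 0 0 -0.59 0; 0.78 -0.26 0.07 0 0 -0.59 0; 0.79 -0.21 0.07 0 0 -0.59 0; 0.8 -0.17 0.07 0 0 -0.59 0; 0.81 -0.12 0.07 0 0 -0.59 0; 0.81 -0.07 0.07 0 0 -0.59 0; 0.82 -0.02 0.07 0 0 -0.59 0; 0.82 0.02 0.07 0 0 -0.59 0"

```text
time: 1.43
ee_pos: [0.3723, -0.0655, 0.3597]
tcp_rot: [180.0, 0.0, 68.3]
wrist_force: [-0.5, -0.8, -0.0]
opening: 0.043
grasp_force: 0.0
```

carry_out:
  targets: "0.81 0.07 0.07 0 0 -0.59 0; 0.81 0.12 0.07 0 0 -0.59 0; 0.8 0.17 0.07 0 0 -0.59 0; 0.79 0.21 0.07 0 0 -0.59 0; 0.78 0.26 0.07 0 0 -0.59 0; 0.76 0.3 0.07 0 0 -0.58 0; 0.74 0.35 0.07 0 0 -0.58 0; 0.72 0.39 0.07 0 0 -0.58 0"

```text
time: 2.1
ee_pos: [0.4903, 0.1683, 0.3369]
tcp_rot: [-180.0, 0.0, 95.2]
wrist_force: [0.8, -0.4, -0.0]
opening: 0.0428
grasp_force: 0.0
```

```bash
python3 - <<'E'
from h import *
o=monitor.get_obs(); c=get_calibration("wrist"); im=camera("wrist")[:,:,::-1].copy(); cv2.imwrite("pics/w1.png",im)
print(o['time'],o['ee_pos'],o['tcp_rot'],o['wrist_force'],o['opening'])
print("pred fin",proj(c,T([-.02,.077,.108])),"fin ends",proj(c,[T([-.015,.091,.108]),T([-.025,.063,.108])]))
print("home/plate top",proj(c,T([-.02,.152,.104])))
hsv=cv2.cvtColor(im,cv2.COLOR_BGR2HSV)
m=(((hsv[...,0]<8)|(hsv[...,0]>172))&(hsv[...,1]>150)&(hsv[...,2]>120)).astype(np.uint8)
n,l,s,ce=cv2.connectedComponentsWithStats(m)
for i in range(1,n):
    if s[i,4]>100: print(s[i],ce[i])
E
```

```text
2.1 [0.49031259 0.16825737 0.33694719] [-1.79973363e+02  1.03199386e-02  9.52259349e+01] [ 0.83264466 -0.40971261 -0.01246937] 0.04277306595931916
pred fin [[324.96493634 268.75719981]] fin ends [[335.07740125 243.00803911]
 [315.25876994 293.46085886]]
home/plate top [[325.84364853 116.86592668]]
```

View pics/w1.png

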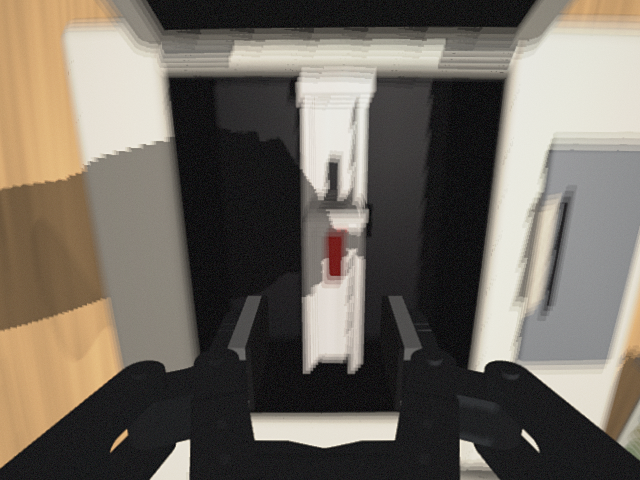

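Wrist view: the fin is at about (337,255), the plate top at (336,85), and the channel runs vertically; the frame is blurred from motion. Retaking it settled, with looser red thresholds.

```bash
python3 - <<'E'
from h import *
camera("top")
o=monitor.get_obs(); c=get_calibration("wrist"); im=camera("wrist")[:,:,::-1].copy(); cv2.imwrite("pics/w2.png",im)
print(o['time'],o['ee_pos'],o['tcp_rot'],np.abs(o['qd']).max())
print("pred",proj(c,[T([-.02,.077,.108]),T([-.02,.152,.104]),T([-.095,.165,.115]),T([.055,.165,.115]),T([-.095,-.02,.115])]).round(0))
b=im.astype(int); m=((b[...,2]>70)&(b[...,2]>2.2*b[...,1])&(b[...,2]>2.2*b[...,0])).astype(np.uint8)
n,l,s,ce=cv2.connectedComponentsWithStats(m)
for i in range(1,n):
    if s[i,4]>100: print(s[i],ce[i],cv2.minAreaRect(np.argwhere(l==i)[:,::-1].astype(np.float32)),Ti(unproj(c,ce[i],.108)[0]))
cv2.imwrite("pics/w2c.png",cv2.resize(im[60:380,140:540],None,fx=2,fy=2)[:600])
E
```

```text
2.2 [0.49106464 0.16970964 0.33558137] [-1.79883480e+02 -9.41688128e-03  9.53545545e+01] 3.0977920674341797
pred [[324. 272.]
 [325. 120.]
 [152.  90.]
 [498.  93.]
 [192. 432.]]
[321 242  18  50 865] [329.19537572 266.10289017] ((329.5, 266.5), (49.0, 17.0), 90.0) [-0.01733861  0.08051651  0.108     ]
```

View pics/w2c.png

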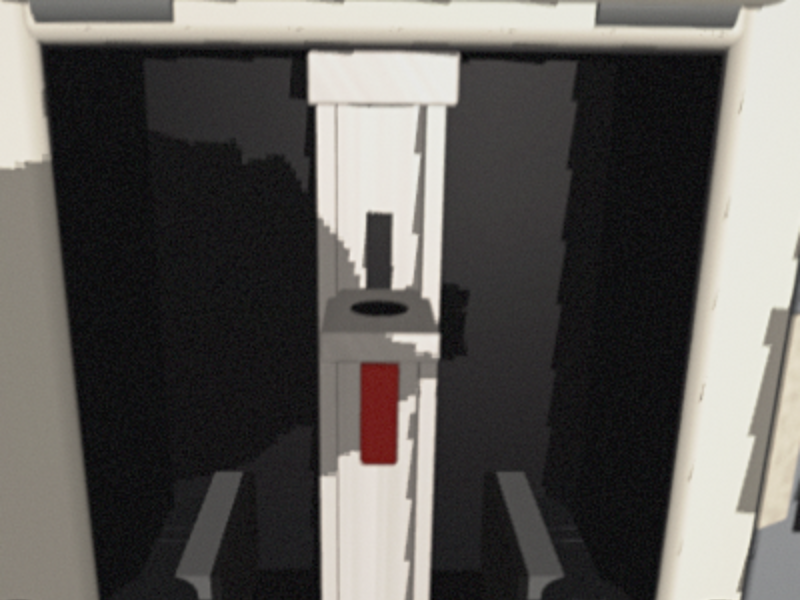

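Settled frame: fin at (329,266), plate face-top edge at (331,111), well rear-left corners at (161,82)/(502,85). That is a few px off the prediction, so I'll refit the photometer from a still frame.

```bash
python3 - <<'E'
from h import *
from scipy.optimize import least_squares
o=monitor.get_obs(); c=get_calibration("wrist"); im=camera("wrist")[:,:,::-1].copy(); cv2.imwrite("pics/w3.png",im)
print(o['time'],o['ee_pos'],o['tcp_rot'],np.abs(o['qd']).max())
b=im.astype(int); m=((b[...,2]>70)&(b[...,2]>2.2*b[...,1])&(b[...,2]>2.2*b[...,0]))
q=np.argwhere(m)[:,::-1].mean(0); sh=q-[329.2,266.1]; print(q,sh)
px=np.array([(42,45),(725,50),(308,103),(458,103)])/2+[140,60]+sh
P=np.array([(-.095,.165,.115),(.055,.165,.115),(-.0375,.152,.104),(-.0025,.152,.104)])
f=lambda v:(proj(c,P@rz(v[2]).T+[v[0],v[1],0])-px).ravel()
r=least_squares(f,[.518,.09,.084]);print(r.x,f(r.x).round(1))
PH[:2]=r.x[:2]; v=r.x
fin=unproj(c,q,.108)[0]; print(fin, rz(v[2]).T@(fin-[v[0],v[1],0]))
E
```

```text
2.25 [0.49035025 0.16819664 0.33610903] [-1.79868069e+02  2.75317405e-02  9.52053052e+01] 2.59354838206029
[331.26659039 262.11441648] [ 2.06659039 -3.98558352]
[0.52044187 0.09434421 0.08311189] [-2.8 -0.8  3.2 -0.9 -0.5  1.   0.1  1.6]
[0.49389814 0.16974492 0.108     ] [-0.02019262  0.077344    0.108     ]
```

```bash
sed -i 's/^PH=.*/PH=np.array([0.5198,0.0933,0.0]); YA=0.0840/' h.py; python3 - <<'E'
from h import *
o=monitor.get_obs();print(o['ee_pos'],o['tcp_rot'])
t=T([-.02,.077,.250]);print(t); plan(t,94.8,6,0.0)
E
```

```text
[0.48994371 0.16717079 0.3366537 ] [-1.79894924e+02  3.37796292e-02  9.51063785e+01]
[0.49341012 0.16835048 0.25      ]
0.004 0.015 0.361 -0.003 0.001 0.009 0.0; 0.004 0.015 0.361 -0.003 0.001 0.009 0.0; 0.004 0.015 0.361 -0.003 0.001 0.009 0.0; 0.004 0.015 0.361 -0.003 0.001 0.009 0.0; 0.004 0.015 0.361 -0.003 0.001 0.009 0.0; 0.004 0.015 0.361 -0.003 0.001 0.009 0.0;
```

carry_out:
  targets: "0 0.02 0.35 0 0 0.01 0; 0 0.02 0.35 0 0 0.01 0; 0 0.01 0.35 0 0 0 0; 0 0.01 0.35 0 0 0 0; 0 0.01 0.35 0 0 0 0; 0 0 0.2 0 0 0 0; 0 0 0.15 0 0 0 0; 0 0 0 0 0 0 0"

```text
time: 2.97
ee_pos: [0.4924, 0.1661, 0.2527]
tcp_rot: [-179.9, 0.0, 94.9]
wrist_force: [-0.4, -0.8, 0.2]
opening: 0.0426
grasp_force: 0.0
```

carry_out:
  targets: "0 0 0 0 0 0 -0.3; 0 0 0 0 0 0 -0.5; 0 0 0 0 0 0 -0.7; 0 0 0 0 0 0 -0.9; 0 0 0 0 0 0 -1; 0 0 0 0 0 0 -1; 0 0 0 0 0 0 -1; 0 0 0 0 0 0 -1"
  newtons: 25

```text
time: 3.63
ee_pos: [0.4932, 0.1668, 0.2544]
tcp_rot: [179.9, -0.0, 94.9]
wrist_force: [3.8, -1.1, 6.6]
opening: 0.0095
grasp_force: 28.3
```

carry_out:
  targets: "-0.1 0 0 0 0 0 -1; -0.2 0 0 0 0 0 -1; -0.3 0 0 0 0 0 -1; -0.3 0 0 0 0 0 -1; -0.3 0 0 0 0 0 -1; -0.3 0 0 0 0 0 -1; -0.2 0 0 0 0 0 -1; -0.05 0 0 0 0 0 -1"

```text
time: 4.3
ee_pos: [0.4993, 0.0963, 0.2544]
tcp_rot: [179.9, -0.0, 94.9]
wrist_force: [3.8, 1.6, 5.1]
opening: 0.0095
grasp_force: 28.2
```

```bash
python3 - <<'E'
from h import *
im=camera("top")[:,:,::-1]
o=monitor.get_obs();print(o['time'],o['ee_pos'],o['wrist_force'],o['opening'],o['grasp_force'],Ti(o['ee_pos']))
E
```

```text
4.35 [0.49927192 0.09631177 0.25435525] [ 3.6898594  -0.69902821  5.80560595] 0.00952617710355708 28.29089730978012 [-0.02020301  0.00472349  0.25435525]
```

carry_out:
  targets: "0 0 0 0 0 0 -0.2; 0 0 0 0 0 0 0.1; 0 0 0 0 0 0 0.2; 0 0 -0.2 0 0 0 0.2; 0 0 -0.5 0 0 0 0.2; 0 0 -0.7 0 0 0 0.2; 0 0 -0.8 0 0 0 0.2; 0 0 -0.5 0 0 0 0.2"

```text
time: 5.02
ee_pos: [0.4985, 0.0972, 0.3648]
tcp_rot: [179.9, -0.0, 94.9]
wrist_force: [1.0, -0.4, 0.8]
opening: 0.0517
grasp_force: 0.0
```

```bash
python3 - <<'E'
from h import *
o=monitor.get_obs();print(o['ee_pos'],o['tcp_rot'],o['wrist_force'])
plan([.510,-.352,.31],167.3,16,0.2)
E
```

```text
[0.49852653 0.09718943 0.36479272] [ 1.79885008e+02 -1.57035561e-02  9.49462367e+01] [ 1.04299834 -0.42555803  0.84039093]
-0.701 -0.043 0.085 0.001 0.001 -0.789 0.2; -0.695 -0.098 0.085 0.001 0.001 -0.789 0.2; -0.685 -0.152 0.085 0.001 0.001 -0.789 0.2; -0.671 -0.206 0.085 0.001 0.001 -0.789 0.2; -0.653 -0.258 0.085 0.001 0.001 -0.789 0.2; -0.631 -0.309 0.085 0.001 0.001 -0.789 0.2; -0.604 -0.358 0.085 0.001 0.001 -0.789 0.2; -0.574 -0.404 0.085 0.001 0.001 -0.789 0.2;
-0.54 -0.448 0.085 0.001 0.001 -0.789 0.2; -0.503 -0.489 0.085 0.001 0.001 -0.789 0.2; -0.463 -0.528 0.085 0.001 0.001 -0.789 0.2; -0.42 -0.562 0.085 0.001 0.001 -0.789 0.2; -0.375 -0.594 0.085 0.001 0.001 -0.789 0.2; -0.327 -0.621 0.085 0.001 0.001 -0.789 0.2; -0.277 -0.645 0.085 0.001 0.001 -0.789 0.2; -0.225 -0.665 0.086 0.001 0.001 -0.789 0.2;
```

carry_out:
  targets: "-0.7 -0.04 0.08 0 0 -0.79 0.2; -0.7 -0.1 0.08 0 0 -0.79 0.2; -0.69 -0.15 0.08 0 0 -0.79 0.2; -0.67 -0.21 0.08 0 0 -0.79 0.2; -0.65 -0.26 0.08 0 0 -0.79 0.2; -0.63 -0.31 0.08 0 0 -0.79 0.2; -0.6 -0.36 0.08 0 0 -0.79 0.2; -0.57 -0.4 0.08 0 0 -0.79 0.2"

```text
time: 5.68
ee_pos: [0.5039, -0.1287, 0.3362]
tcp_rot: [180.0, -0.0, 131.4]
wrist_force: [0.7, 1.3, -0.2]
opening: 0.0513
grasp_force: 0.0
```

carry_out:
  targets: "-0.54 -0.45 0.09 0 0 -0.79 0.2; -0.5 -0.49 0.09 0 0 -0.79 0.2; -0.46 -0.53 0.09 0 0 -0.79 0.2; -0.42 -0.56 0.09 0 0 -0.79 0.2; -0.37 -0.59 0.09 0 0 -0.79 0.2; -0.33 -0.62 0.09 0 0 -0.79 0.2; -0.28 -0.65 0.09 0 0 -0.79 0.2; -0.22 -0.67 0.09 0 0 -0.79 0.2"

```text
time: 6.35
ee_pos: [0.5095, -0.3533, 0.3072]
tcp_rot: [180.0, -0.0, 167.6]
wrist_force: [0.4, 0.4, 0.2]
opening: 0.0511
grasp_force: 0.0
```

```bash
python3 - <<'E'
from h import *
for _ in range(3): camera("side")
o=monitor.get_obs(); c=get_calibration("wrist"); im=camera("wrist")[:,:,::-1].copy(); cv2.imwrite("pics/w4.png",im)
print(o['time'],o['ee_pos'],o['tcp_rot'],o['wrist_force'])
print("pred",proj(c,[[.510,-.352,.049]]))
hsv=cv2.cvtColor(im,cv2.COLOR_BGR2HSV)
m=((hsv[...,1]<60)&(hsv[...,2]>150)).astype(np.uint8)
n,l,s,ce=cv2.connectedComponentsWithStats(m)
for i in range(1,n):
    if s[i,4]>300:
        b=cv2.minAreaRect(np.argwhere(l==i)[:,::-1].astype(np.float32)); bx=unproj(c,cv2.boxPoints(b),.049)
        print(s[i],ce[i],b,bx.mean(0)); e=np.diff(bx[:3],axis=0); print(np.linalg.norm(e,axis=1),np.degrees(np.arctan2(e[:,1],e[:,0])))
E
```

```text
6.5 [ 0.50928281 -0.35349827  0.30642243] [ 1.79965574e+02 -8.42629204e-02  1.67231845e+02] [0.21443902 0.32576592 0.16435227]
pred [[324.49110779 243.77499478]]
[ 431  174   39   94 3256] [449.76320639 220.00737101] ((450.1353759765625, 220.5156707763672), (36.01371383666992, 93.88495635986328), 1.4144232273101807) [ 0.51325088 -0.27962462  0.049     ]
[0.0553769  0.01987763] [170.28611747  75.91179072]
[ 303  253   35   73 2388] [319.86306533 289.64782245] ((320.0, 289.0), (72.0, 34.0), 90.0) [ 0.53793255 -0.36112386  0.049     ]
[0.01968541 0.0472158 ] [ 77.13899127 -12.31259904]
```

View pics/w4.png

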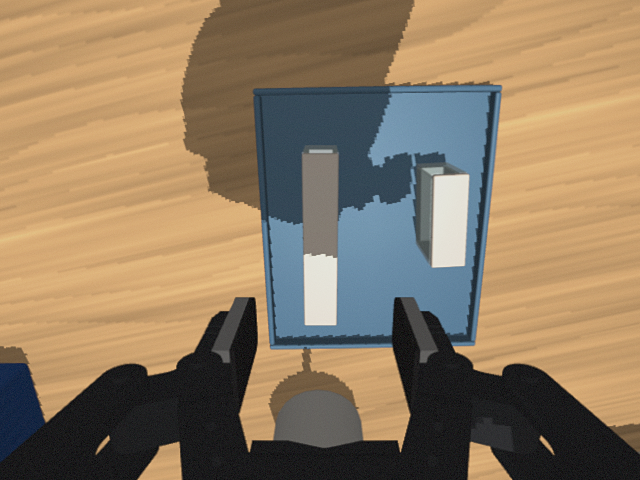

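The long cell's cover spans (303..338, 152) to (304..337, 325), half in shadow. Its 20 mm width at z=0.049 checks out.

```bash
python3 - <<'E'
from h import *
c=get_calibration("wrist")
b=unproj(c,[(302.5,152.5),(338.5,152.5),(337.5,325.5),(303.5,325.5)],.049); print(b, b.mean(0))
f=(b[0]+b[1])/2;n=(b[2]+b[3])/2; d=f-n; print(np.linalg.norm(d),np.degrees(np.arctan2(d[1],d[0])))
m=b.mean(0); plan([m[0],m[1],.194],180+np.degrees(np.arctan2(d[1],d[0])),6,.2)
E
```

```text
[[ 0.45707461 -0.35096035  0.049     ]
 [ 0.46138882 -0.33206585  0.049     ]
 [ 0.56421241 -0.3550294   0.049     ]
 [ 0.55955309 -0.37545655  0.049     ]] [ 0.51055723 -0.35337804  0.049     ]
0.10535816477653671 166.98356449838755
-0.006 -0.003 0.47 0.003 0.002 -5.229 0.2; -0.004 -0.006 0.47 0.003 0.002 -5.229 0.2; -0.001 -0.007 0.47 0.003 0.002 -5.229 0.2; 0.003 -0.006 0.47 0.003 0.002 -5.229 0.2; 0.005 -0.004 0.47 0.003 0.002 -5.229 0.2; 0.006 -0 0.47 0.003 0.002 -5.229 0.2;
```

carry_out:
  targets: "0 0 0.5 0 0 0 0.2; -0.01 0 0.5 0 0 0 0.2; -0.01 0 0.5 0 0 0 0.2; -0.01 0 0.5 0 0 0 0.2; 0 0 0.4 0 0 0 0.2; 0 0 0.3 0 0 0 0.2; 0 0 0.11 0 0 0 0.2; 0 0 0 0 0 0 0"

```text
time: 7.22
ee_pos: [0.5107, -0.3515, 0.1941]
tcp_rot: [180.0, -0.1, 167.4]
wrist_force: [-0.6, 0.0, 0.1]
opening: 0.0429
grasp_force: 0.0
```

carry_out:
  targets: "0 0 0 0 0 0 -0.2; 0 0 0 0 0 0 -0.4; 0 0 0 0 0 0 -0.5; 0 0 0 0 0 0 -0.7; 0 0 0 0 0 0 -1; 0 0 0 0 0 0 -1; 0 0 0 0 0 0 -1; 0 0 0 0 0 0 -1"
  newtons: 40

```text
time: 7.88
ee_pos: [0.5111, -0.3527, 0.1962]
tcp_rot: [-179.9, 0.1, 167.3]
wrist_force: [-0.2, -1.2, 5.4]
opening: 0.0193
grasp_force: 40.6
```

carry_out:
  targets: "0 0 -0.05 0 0 0 -1; 0 0 -0.1 0 0 0 -1; 0 0 -0.3 0 0 0 -1; 0 0 -0.6 0 0 0 -1; 0 0 -0.8 0 0 0 -1; 0 0 -0.9 0 0 0 -1; 0 0 -0.7 0 0 0 -1; 0 0 -0.4 0 0 0 -1"

```text
time: 8.55
ee_pos: [0.5106, -0.3523, 0.3538]
tcp_rot: [-179.9, 0.3, 167.3]
wrist_force: [0.8, 0.5, -2.6]
opening: 0.0193
grasp_force: 39.6
```

```bash
python3 - <<'E'
from h import *
o=monitor.get_obs();print(o['ee_pos'],o['tcp_rot'],o['wrist_force'],o['opening'],o['grasp_force'])
t=T([-.02,.094,.335]);print(t); plan(t,274.8,20,-1)
E
```

```text
[ 0.51064269 -0.35225051  0.35381714] [-179.90559633    0.25424294  167.34725077] [ 0.76678584  0.48070108 -2.60745564] 0.019320725607900206 39.56902116537094
[0.4919838  0.18529054 0.335     ]
0.17 0.651 0.022 -0.003 0.001 -0.938 -1; 0.108 0.664 0.022 -0.003 0.001 -0.938 -1; 0.046 0.671 0.022 -0.003 0.001 -0.938 -1; -0.017 0.672 0.022 -0.003 0.001 -0.938 -1; -0.08 0.668 0.022 -0.003 0.001 -0.938 -1; -0.142 0.657 0.023 -0.003 0.001 -0.938 -1; -0.203 0.641 0.023 -0.003 0.001 -0.938 -1; -0.262 0.619 0.023 -0.003 0.001 -0.938 -1;
-0.319 0.592 0.023 -0.003 0.001 -0.938 -1; -0.373 0.559 0.023 -0.003 0.001 -0.938 -1; -0.424 0.522 0.023 -0.003 0.001 -0.938 -1; -0.471 0.48 0.023 -0.003 0.001 -0.938 -1; -0.514 0.434 0.023 -0.003 0.001 -0.938 -1; -0.552 0.384 0.024 -0.003 0.001 -0.938 -1; -0.586 0.33 0.024 -0.003 0.001 -0.938 -1; -0.614 0.274 0.024 -0.003 0.001 -0.938 -1;
-0.637 0.215 0.024 -0.003 0.001 -0.938 -1; -0.654 0.155 0.024 -0.003 0.001 -0.938 -1; -0.666 0.093 0.024 -0.003 0.001 -0.938 -1; -0.672 0.03 0.024 -0.003 0.001 -0.938 -1;
```

carry_out:
  targets: "0.17 0.65 0 0 0 -0.94 -1; 0.11 0.66 0 0 0 -0.94 -1; 0.05 0.67 0 0 0 -0.94 -1; -0.02 0.67 0 0 0 -0.94 -1; -0.08 0.67 0 0 0 -0.94 -1; -0.14 0.66 0 0 0 -0.94 -1; -0.2 0.64 0 0 0 -0.94 -1; -0.26 0.62 0 0 0 -0.94 -1"

```text
time: 9.22
ee_pos: [0.5021, -0.1362, 0.3497]
tcp_rot: [-180.0, 0.0, -149.3]
wrist_force: [0.9, 0.3, -1.3]
opening: 0.0194
grasp_force: 39.6
```

carry_out:
  targets: "-0.32 0.59 0 0 0 -0.94 -1; -0.37 0.56 0 0 0 -0.94 -1; -0.42 0.52 0 0 0 -0.94 -1; -0.47 0.48 0 0 0 -0.94 -1; -0.51 0.43 0 0 0 -0.94 -1; -0.55 0.38 0 0 0 -0.94 -1; -0.59 0.33 0 0 0 -0.94 -1; -0.61 0.27 0 0 0 -0.94 -1"

```text
time: 9.88
ee_pos: [0.4942, 0.0781, 0.3497]
tcp_rot: [-180.0, 0.0, -106.2]
wrist_force: [0.7, 0.5, -2.5]
opening: 0.0195
grasp_force: 39.7
```

carry_out:
  targets: "-0.64 0.22 0.05 0 0 -0.94 -1; -0.65 0.15 0.1 0 0 -0.94 -1; -0.67 0.09 0.1 0 0 -0.94 -1; -0.67 0.03 0.1 0 0 -0.94 -1; 0 0 0.1 0 0 0 -1; 0 0 0 0 0 0 -1; 0 0 0 0 0 0 -1; 0 0 0 0 0 0 -1"

```text
time: 10.55
ee_pos: [0.4907, 0.1837, 0.3313]
tcp_rot: [-180.0, -0.0, -85.0]
wrist_force: [-0.2, 0.2, -1.4]
opening: 0.0195
grasp_force: 39.7
```

```bash
python3 - <<'E'
from h import *
ims=[]
o=monitor.get_obs(); c=get_calibration("wrist"); im=camera("wrist")[:,:,::-1].copy(); cv2.imwrite("pics/w5.png",im)
print(o['time'],o['ee_pos'],Ti(o['ee_pos']),o['tcp_rot'],o['wrist_force'],o['opening'],o['grasp_force'])
print("pred well",proj(c,[T(p) for p in [(-.095,-.02,.115),(.055,-.02,.115),(-.095,.165,.115),(.055,.165,.115),(-.0375,.152,.104),(-.0025,.152,.104)]]).round(0).tolist())
g=np.array(o['ee_pos']); r=R.from_euler('xyz',o['tcp_rot'],degrees=True)
print("pred cell",proj(c,[g+r.apply([sx,sy,.147]) for sx,sy in [(.0525,.01),(.0525,-.01)]]).round(0).tolist())
cv2.imwrite("pics/top5.png",camera("top")[:,:,::-1])
E
```

```text
10.55 [0.49070047 0.18367711 0.33132936] [-0.02141418  0.09249994  0.33132936] [-1.79976503e+02 -3.72363541e-03 -8.50273015e+01] [-0.24376788  0.22806617 -1.38598056] 0.019483522384871107 39.6905654668808
pred well [[509.0, 11.0], [138.0, 10.0], [463.0, 394.0], [184.0, 393.0], [355.0, 361.0], [292.0, 361.0]]
pred cell [[363.0, 192.0], [292.0, 192.0]]
```

View pics/w5.png

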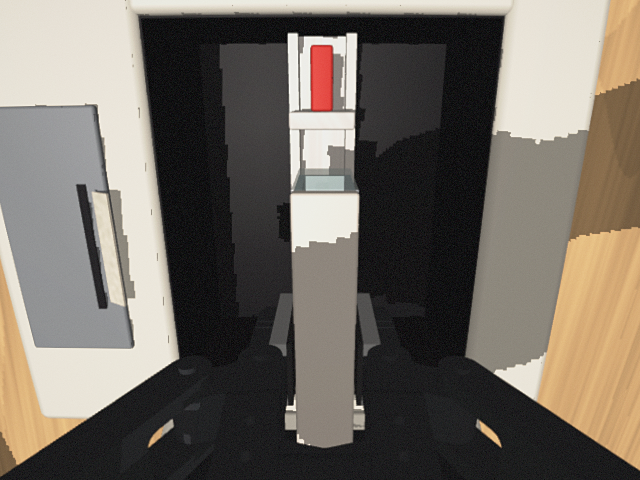

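Cell is held straight: near end at (291..358,192), stop plate centred at (322.5,120), rails at 288..357. I'll compute the lateral misalignment.

```bash
python3 - <<'E'
from h import *
o=monitor.get_obs(); c=get_calibration("wrist"); print(o['ee_pos'],Ti(o['ee_pos']))
zt=o['ee_pos'][2]-.192+.045
U=lambda p,z:Ti(unproj(c,p,z)[0]).round(4)
print("stop L/R",U((290,129),.106),U((355,129),.106))
print("fin",U((321.5,77),.108))
print("rails far",U((288,36),.070),U((357,36),.070))
print("cell near end",U((291,192),zt),U((358.5,192),zt)); print("cell far end",U((297,440),zt),U((352,440),zt))
print("well",U((140,15),.115),U((505,16),.115))
t=T([-.02,.094,.257]); plan(t,-85.2,8,-1)
E
```

```text
[0.49079448 0.1835197  0.33130574] [-0.02133371  0.09233519  0.33130574]
stop L/R [-0.0046  0.0277  0.106 ] [-0.0341  0.0277  0.106 ]
fin [-0.0189  0.0055  0.108 ]
rails far [-0.0017 -0.0161  0.07  ] [-0.0366 -0.0161  0.07  ]
cell near end [-0.0108  0.04    0.1843] [-0.0299  0.04    0.1843]
cell far end [-0.0108  0.1283  0.1843] [-0.03    0.1283  0.1843]
well [ 0.0546 -0.0183  0.115 ] [-0.0933 -0.018   0.115 ]
-0.005 -0.004 0.232 -0.001 0 0.003 -1; -0.005 -0.004 0.232 -0.001 0 0.003 -1; -0.005 -0.004 0.232 -0.001 0 0.003 -1; -0.005 -0.004 0.232 -0.001 0 0.003 -1; -0.005 -0.004 0.232 -0.001 0 0.003 -1; -0.005 -0.004 0.232 -0.001 0 0.003 -1; -0.005 -0.004 0.232 -0.001 0 0.003 -1; -0.005 -0.004 0.232 -0.001 0 0.003 -1;
```

carry_out:
  targets: "0 -0.03 0.1 0 0 0 -1; 0 0 0.3 0 0 0 -1; 0 0 0.4 0 0 0 -1; 0 0 0.4 0 0 0 -1; 0 0 0.3 0 0 0 -1; 0 0 0.15 0 0 0 -1; 0 0 0 0 0 0 -1; 0 0 0 0 0 0 -1"

```text
time: 11.32
ee_pos: [0.4919, 0.1844, 0.2647]
tcp_rot: [180.0, -0.0, -84.9]
wrist_force: [-0.4, 0.1, -0.6]
opening: 0.0194
grasp_force: 39.7
```

```bash
python3 - <<'E'
from h import *
o=monitor.get_obs(); c=get_calibration("wrist"); im=camera("wrist")[:,:,::-1].copy(); cv2.imwrite("pics/w6.png",im)
cv2.imwrite("pics/w6c.png",cv2.resize(im[0:300,200:440],None,fx=2,fy=2))
print(o['ee_pos'],Ti(o['ee_pos']),o['tcp_rot'],o['wrist_force'],o['grasp_force'])
E
```

```text
[0.49187632 0.18438826 0.2646923 ] [-0.02018281  0.09310992  0.2646923 ] [ 1.79987468e+02 -2.28349595e-03 -8.49440569e+01] [-0.35027337  0.07011091 -0.63177479] 39.685078561306
```

View pics/w6c.png

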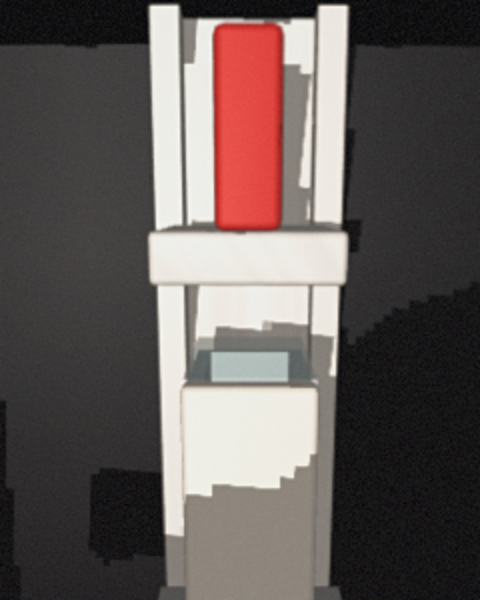

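The cell (183..317) is centred between the rails (184..314 inner, below) and the stop plate (148..347). Lowering.

carry_out:
  targets: "0 0 0.06 0 0 0 -1; 0 0 0.06 0 0 0 -1; 0 0 0.06 0 0 0 -1; 0 0 0.06 0 0 0 -1; 0 0 0.04 0 0 0 -1; 0 0 0.03 0 0 0 -1; 0 0 0.02 0 0 0 -1; 0 0 0 0 0 0 -1"

```text
time: 12.03
ee_pos: [0.4918, 0.1844, 0.2513]
tcp_rot: [180.0, -0.0, -84.9]
wrist_force: [-0.4, -1.0, -1.2]
opening: 0.0195
grasp_force: 39.7
```

carry_out:
  targets: "0 0 0.02 0 0 0 -1; 0 0 0.02 0 0 0 -1; 0 0 0.01 0 0 0 -1; 0 0 0.01 0 0 0 -1; 0 0 0 0 0 0 -1; 0 0 0 0 0 0 -1; 0 0 0 0 0 0 -1; 0 0 0 0 0 0 -1"

```text
time: 12.7
ee_pos: [0.4918, 0.1844, 0.2502]
tcp_rot: [-179.9, 0.0, -84.9]
wrist_force: [-2.3, -1.6, 7.4]
opening: 0.0194
grasp_force: 40.9
```

carry_out:
  targets: "0 0 -0.01 0 0 0 -0.5; 0 0 0 0 0 0 -0.4; 0 0 0 0 0 0 -0.3; 0 0 0 0 0 0 -0.2; 0 0 0 0 0 0 -0.1; 0 0 0 0 0 0 0; 0 0 -0.1 0 0 0 0; 0 0 -0.3 0 0 0 0"

```text
time: 13.37
ee_pos: [0.4914, 0.1843, 0.2645]
tcp_rot: [179.8, -0.0, -84.9]
wrist_force: [-0.5, 0.1, -0.3]
opening: 0.0428
grasp_force: 0.0
```

carry_out:
  targets: "0 0 -0.5 0 0 0 0; 0 0 -0.6 0 0 0 0; 0 0 -0.5 0 0 0 0; 0.3 0 -0.2 0 0 0 0; 0.5 0 0 0 0 0 0; 0.6 0 0 0 0 0 0; 0.5 0 0 0 0 0 0; 0.2 0 0 0 0 0 0"

```text
time: 14.03
ee_pos: [0.4993, 0.0985, 0.3379]
tcp_rot: [-180.0, -0.0, -85.0]
wrist_force: [-0.5, -0.4, -1.4]
opening: 0.0427
grasp_force: 0.0
```

```bash
python3 - <<'E'
from h import *
for _ in range(3): camera("side")
o=monitor.get_obs(); c=get_calibration("wrist"); im=camera("wrist")[:,:,::-1].copy(); cv2.imwrite("pics/w7.png",im)
print(o['time'],o['ee_pos'],Ti(o['ee_pos']),o['tcp_rot'],o['wrist_force'],o['opening'])
plan(T([-.0195,.006,.250]),-85.2,8,0)
E
```

```text
14.1833 [0.49931579 0.10028979 0.33770302] [-0.01982553  0.0086838   0.33770302] [-1.79987879e+02  1.29176650e-02 -8.50216995e+01] [-0.05274216 -0.64445766 -0.29530105] 0.042805275985399606
0.01 -0.001 0.274 -0 0 0.005 0; 0.01 -0.001 0.274 -0 0 0.005 0; 0.01 -0.001 0.274 -0 0 0.005 0; 0.01 -0.001 0.274 -0 0 0.005 0; 0.01 -0.001 0.274 -0 0 0.005 0; 0.01 -0.001 0.274 -0 0 0.005 0; 0.01 -0.001 0.274 -0 0 0.005 0; 0.01 -0.001 0.274 -0 0 0.005 0;
```

View pics/w7.png

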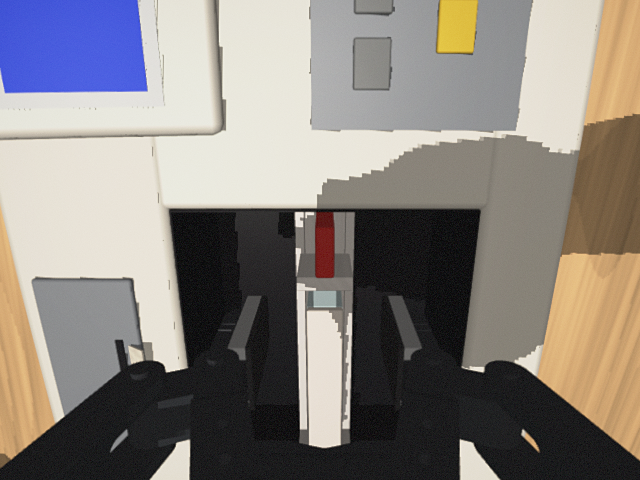

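The cell sits between the rails (305..343) and the fin is between the fingers. Going down on the fin.

carry_out:
  targets: "0.07 0 0.3 0 0 0 0; 0 0 0.35 0 0 0 0; 0 0 0.4 0 0 0 0; 0 0 0.4 0 0 0 0; 0 0 0.35 0 0 0 0; 0 0 0.25 0 0 0 0; 0 0 0.1 0 0 0 0; 0 0 0 0 0 0 0"

```text
time: 14.9
ee_pos: [0.4992, 0.0983, 0.2502]
tcp_rot: [179.9, -0.0, -84.9]
wrist_force: [0.7, 0.0, 0.7]
opening: 0.0425
grasp_force: 0.0
```

carry_out:
  targets: "0 0 0 0 0 0 -0.3; 0 0 0 0 0 0 -0.5; 0 0 0 0 0 0 -0.7; 0 0 0 0 0 0 -0.9; 0 0 0 0 0 0 -1; 0 0 0 0 0 0 -1; 0 0 0 0 0 0 -1; 0 0 0 0 0 0 -1"
  newtons: 25

```text
time: 15.57
ee_pos: [0.4995, 0.098, 0.2524]
tcp_rot: [-179.9, 0.0, -84.9]
wrist_force: [-3.5, 0.4, 5.7]
opening: 0.0097
grasp_force: 27.6
```

carry_out:
  targets: "-0.03 0 0 0 0 0 -1; -0.06 0 0 0 0 0 -1; -0.07 0 0 0 0 0 -1; -0.07 0 0 0 0 0 -1; -0.07 0 0 0 0 0 -1; -0.06 0 0 0 0 0 -1; -0.04 0 0 0 0 0 -1; 0 0 0 0 0 0 -1"

```text
time: 16.23
ee_pos: [0.4982, 0.114, 0.2524]
tcp_rot: [-179.9, -0.0, -84.9]
wrist_force: [-2.7, -1.1, 5.8]
opening: 0.0092
grasp_force: 27.7
```

carry_out:
  targets: "-0.01 0 0 0 0 0 -1; -0.01 0 0 0 0 0 -1; -0.01 0 0 0 0 0 -1; -0.01 0 0 0 0 0 -1; -0.01 0 0 0 0 0 -1; -0.01 0 0 0 0 0 -1; 0 0 0 0 0 0 -1; 0 0 0 0 0 0 -1"

```text
time: 16.9
ee_pos: [0.498, 0.1161, 0.2524]
tcp_rot: [-179.9, -0.0, -85.0]
wrist_force: [-3.7, -2.8, 5.9]
opening: 0.0096
grasp_force: 27.7
```

carry_out:
  targets: "-0.01 0 0 0 0 0 -1; -0.01 0 0 0 0 0 -1; -0.01 0 0 0 0 0 -1; -0.01 0 0 0 0 0 -1; -0.01 0 0 0 0 0 -1; 0 0 0 0 0 0 -1; 0 0 0 0 0 0 -1; 0 0 0 0 0 0 -1"

```text
time: 17.57
ee_pos: [0.4978, 0.1181, 0.2524]
tcp_rot: [-179.9, -0.0, -85.0]
wrist_force: [-2.4, -3.2, 6.4]
opening: 0.0095
grasp_force: 27.7
```

carry_out:
  targets: "-0.01 0 0 0 0 0 -1; -0.01 0 0 0 0 0 -1; -0.01 0 0 0 0 0 -1; -0.01 0 0 0 0 0 -1; 0 0 0 0 0 0 -1; 0 0 0 0 0 0 -1; 0 0 0 0 0 0 -1; 0 0 0 0 0 0 -1"

```text
time: 18.23
ee_pos: [0.4977, 0.1189, 0.2523]
tcp_rot: [-179.9, -0.2, -85.0]
wrist_force: [-2.6, -10.4, 6.9]
opening: 0.0097
grasp_force: 27.8
```

The force rose to 10 N and motion stopped, so the cell is snug against the plate. I'll release, rise, and check.

carry_out:
  targets: "0.02 0 0 0 0 0 -1; 0 0 0 0 0 0 -1; 0 0 0 0 0 0 -0.6; 0 0 0 0 0 0 -0.3; 0 0 0 0 0 0 0; 0 0 0 0 0 0 0; 0 0 -0.2 0 0 0 0; 0 0 -0.5 0 0 0 0"

```text
time: 18.9
ee_pos: [0.497, 0.119, 0.2777]
tcp_rot: [179.8, -0.0, -84.9]
wrist_force: [0.6, 0.1, -0.8]
opening: 0.0429
grasp_force: 0.0
```

carry_out:
  targets: "0 0 -0.8 0 0 0 0; 0 0 -0.9 0 0 0 0; 0 0 -0.9 0 0 0 -0.5; 0 0 -0.8 0 0 0 -1; 0 0 -0.5 0 0 0 -1; 0 0 0 0 0 0 -1; 0 0 0 0 0 0 -1; 0 0 0 0 0 0 -1"

```text
time: 19.57
ee_pos: [0.4977, 0.1192, 0.4348]
tcp_rot: [180.0, -0.0, -84.9]
wrist_force: [-0.9, -0.4, -1.1]
opening: -0.0002
grasp_force: 0.0
```

```bash
python3 - <<'E'
from h import *
camera("side");
o=monitor.get_obs(); print(o['time'],o['ee_pos'],Ti(o['ee_pos']),o['tcp_rot'])
c=get_calibration("wrist"); im=camera("wrist")[:,:,::-1]; cv2.imwrite("pics/w8.png",im); 
t=camera("top")[:,:,::-1]; cv2.imwrite("pics/t8.png",t); s=camera("side")[:,:,::-1]
A=cv2.resize(im,(400,300)); B=cv2.resize(t[230:340,140:287],(400,300),interpolation=cv2.INTER_CUBIC)
C=cv2.resize(s[60:260,150:350],(300,300),interpolation=cv2.INTER_CUBIC);D=cv2.resize(t[200:360,70:350],(500,286),interpolation=cv2.INTER_CUBIC)
cv2.imwrite("pics/m8.png",np.vstack([np.hstack([A,B]),np.hstack([C,cv2.copyMakeBorder(D,0,14,0,0,cv2.BORDER_CONSTANT)])]))
print(proj(c,[T([-.02,y,.103]) for y in (.152,.047)]).round(0).tolist())
E
```

```text
19.6167 [0.49762046 0.1191753  0.43434059] [-0.01993037  0.02764495  0.43434059] [ 1.79903459e+02 -1.28330095e-02 -8.49295586e+01]
[[325.0, 353.0], [325.0, 234.0]]
```

View pics/m8.png

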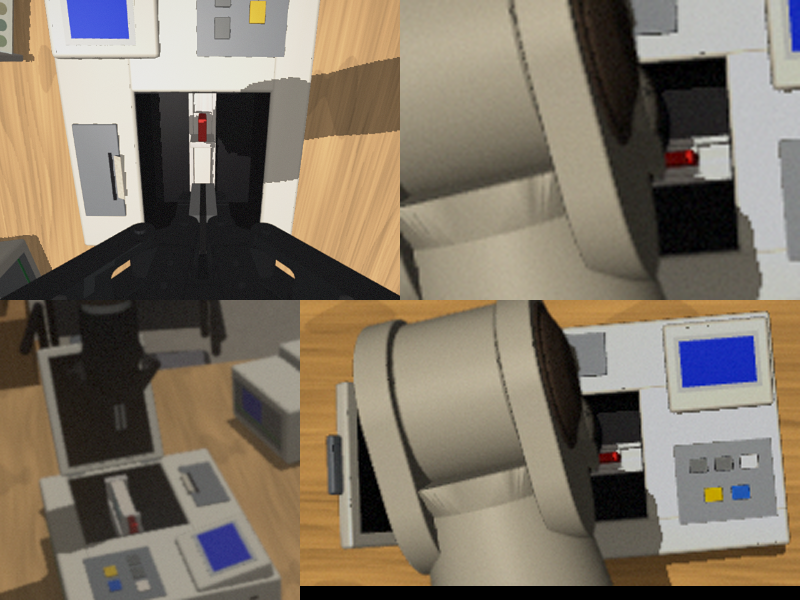

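Cell sits flush with the stop in the channel, and the lid is still open. Now I go round the front of the lid to its outer side.

carry_out:
  targets: "-0.4 0.4 -0.05 0 0 0 -1; -0.54 0.5 -0.05 0 0 0 -1; -0.6 0.5 -0.05 0 0 0 -1; -0.6 0.5 0 0 0 0 -1; -0.6 0.5 0 0 0 0 -1; -0.6 0.5 0 0 0 0 -1; -0.54 0.4 0 0 0 0 -1; -0.42 0.3 0 0 0 0 -1"

```text
time: 20.43
ee_pos: [0.3374, 0.2788, 0.4411]
tcp_rot: [180.0, -0.0, -84.9]
wrist_force: [0.1, -0.2, 0.6]
opening: 0.0003
grasp_force: 0.0
```

carry_out:
  targets: "-0.6 0 0 0 0 0 -1; -0.8 0 0 0 0 0 -1; -0.8 0 0 0 0 0 -1; -0.8 0 0 0 0 0 -1; -0.4 -0.4 0 0 0 0 -1; 0 -0.7 0 0 0 0 -1; 0 -0.8 0 0 0 0 -1; 0 -0.7 0 0 0 0 -1"

```text
time: 21.1
ee_pos: [0.4317, 0.423, 0.4405]
tcp_rot: [180.0, -0.0, -84.9]
wrist_force: [-0.3, 0.8, 0.2]
opening: 0.0002
grasp_force: 0.0
```

```bash
python3 - <<'E'
from h import *
camera("side")
o=monitor.get_obs(); print(o['time'],o['ee_pos'],Ti(o['ee_pos']),o['tcp_rot'],o['wrist_force'],o['q'].round(1))
E
```

```text
21.15 [0.43561381 0.42291395 0.43856362] [-0.05623433  0.33551508  0.43856362] [ 1.79955291e+02 -1.28705063e-01 -8.49928006e+01] [-1.322082   -2.63876071 -1.59930677] [ 4.420e+01  1.430e+01  2.440e+01  1.003e+02 -1.000e-01 -5.080e+01]
```

carry_out:
  targets: "0.15 0 0 0 0 0 -1; 0.3 0 0 0 0 0 -1; 0.3 0 -0.02 0 0 0 -1; 0.3 0 -0.03 0 0 0 -1; 0.3 0 -0.04 0 0 0 -1; 0.3 0 -0.04 0 0 0 -1; 0.3 0 -0.05 0 0 0 -1; 0.15 0 -0.05 0 0 0 -1"

```text
time: 21.82
ee_pos: [0.4372, 0.337, 0.4527]
tcp_rot: [-179.9, 0.1, -84.9]
wrist_force: [-1.5, 3.7, 4.2]
opening: -0.0
grasp_force: 2.3
```

```bash
python3 - <<'E'
from h import *
o=monitor.get_obs(); print(o['time'],Ti(o['ee_pos']),o['wrist_force'])
E
```

```text
21.8167 [-0.06181527  0.24975518  0.45271141] [-1.45356258  3.65543055  4.20001063]
```

carry_out:
  targets: "0.2 0 -0.04 0 0 0 -1; 0.25 0 -0.04 0 0 0 -1; 0.25 0 -0.04 0 0 0 -1; 0.25 0 -0.03 0 0 0 -1; 0.25 0 -0.03 0 0 0 -1; 0.25 0 0 0 0 0 -1; 0.25 0 0 0 0 0 -1; 0.25 0 0 0 0 0 -1"

```text
time: 22.48
ee_pos: [0.4446, 0.2601, 0.4581]
tcp_rot: [-180.0, 0.0, -84.9]
wrist_force: [-1.7, 3.2, 2.0]
opening: 0.0
grasp_force: 1.4
```

```bash
python3 - <<'E'
from h import *
o=monitor.get_obs(); print(o['time'],Ti(o['ee_pos']),o['wrist_force'],o['tcp_rot'])
E
```

```text
22.4833 [-0.06092436  0.17249055  0.45812518] [-1.74957172  3.23771335  2.02425073] [-1.79978881e+02  1.89729451e-02 -8.49225996e+01]
```

carry_out:
  targets: "0.29 0 0.02 0 0 0 -1; 0.29 0 0.03 0 0 0 -1; 0.28 0 0.05 0 0 0 -1; 0.27 0 0.09 0 0 0 -1; 0.27 0 0.1 0 0 0 -1; 0.26 0 0.12 0 0 0 -1; 0.25 0 0.15 0 0 0 -1; 0.24 0 0.17 0 0 0 -1"

```text
time: 23.15
ee_pos: [0.4526, 0.1742, 0.4282]
tcp_rot: [-180.0, -0.0, -85.0]
wrist_force: [-0.4, 0.2, 2.8]
opening: -0.0003
grasp_force: 1.0
```

```bash
python3 - <<'E'
from h import *
o=monitor.get_obs(); print(o['time'],Ti(o['ee_pos']),o['wrist_force'],o['tcp_rot'])
E
```

```text
23.15 [-0.06012764  0.08623136  0.42824853] [-0.40101914  0.24425509  2.84523724] [-1.79967441e+02 -2.12955517e-02 -8.49529891e+01]
```

carry_out:
  targets: "0.19 0 0.14 0 0 0 -1; 0.19 0 0.15 0 0 0 -1; 0.18 0 0.16 0 0 0 -1; 0.17 0 0.18 0 0 0 -1; 0.16 0 0.19 0 0 0 -1; 0.15 0 0.19 0 0 0 -1; 0.13 0 0.19 0 0 0 -1; 0.12 0 0.2 0 0 0 -1"

```text
time: 23.82
ee_pos: [0.4571, 0.1234, 0.3719]
tcp_rot: [180.0, -0.0, -84.9]
wrist_force: [-0.2, 0.1, 1.7]
opening: 0.0
grasp_force: 0.7
```

```bash
python3 - <<'E'
from h import *
o=monitor.get_obs(); print(o['time'],Ti(o['ee_pos']),o['wrist_force'],o['tcp_rot'])
E
```

```text
23.8167 [-0.05993253  0.03526949  0.3718625 ] [-0.15747116  0.06542356  1.6777984 ] [ 1.79999166e+02 -1.11396422e-02 -8.49359447e+01]
```

carry_out:
  targets: "0.09 0 0.17 0 0 0 -1; 0.08 0 0.17 0 0 0 -1; 0.07 0 0.16 0 0 0 -1; 0.06 0 0.16 0 0 0 -1; 0.05 0 0.14 0 0 0 -1; 0.05 0 0.14 0 0 0 -1; 0.04 0 0.12 0 0 0 -1; 0.03 0 0.12 0 0 0 -1"

```text
time: 24.48
ee_pos: [0.4587, 0.1052, 0.325]
tcp_rot: [180.0, 0.0, -84.9]
wrist_force: [0.2, 1.6, -0.0]
opening: 0.0001
grasp_force: 0.5
```

carry_out:
  targets: "0.02 0 0.08 0 0 0 -1; 0.02 0 0.08 0 0 0 -1; 0.01 0 0.08 0 0 0 -1; 0.01 0 0.07 0 0 0 -1; 0 0 0.05 0 0 0 -1; 0 0 0.03 0 0 0 -1; 0 0 0.02 0 0 0 -1; 0 0 0 0 0 0 -1"

```text
time: 25.15
ee_pos: [0.459, 0.1028, 0.309]
tcp_rot: [180.0, 0.0, -84.9]
wrist_force: [0.4, -0.0, 0.0]
opening: -0.0
grasp_force: 0.0
```

carry_out:
  targets: "0 0 0.02 0 0 0 -1; 0 0 0.02 0 0 0 -1; 0 0 0.02 0 0 0 -1; 0 0 0.02 0 0 0 -1; 0 0 0 0 0 0 -1; 0 0 0 0 0 0 -1; 0 0 0 0 0 0 -1; 0 0 0 0 0 0 -1"

```text
time: 25.82
ee_pos: [0.4588, 0.1028, 0.3078]
tcp_rot: [-179.9, 0.0, -84.9]
wrist_force: [-6.4, -2.9, 15.8]
opening: -0.0001
grasp_force: 7.6
```

carry_out:
  targets: "0 0 -0.05 0 0 0 -1; 0 0 -0.2 0 0 0 -1; 0 0 -0.4 0 0 0 -1; 0 0 -0.5 0 0 0 -1; 0.3 0.4 -0.5 0 0 0 -1; 0.4 0.5 -0.3 0 0 0 -1; 0.4 0.5 0 0 0 0 -1; 0.3 0.4 0 0 0 0 -1"

```text
time: 26.48
ee_pos: [0.3912, 0.04, 0.3851]
tcp_rot: [-179.9, -0.0, -84.9]
wrist_force: [0.4, 0.2, -0.1]
opening: 0.0
grasp_force: 0.0
```

carry_out:
  targets: "0.6 0.4 0 0 0 0 -1; 0.8 0.5 0 0 0 0 -1; 0.8 0.5 0 0 0 0 -1; 0.8 0.3 0 0 0 0 -1; 0.8 0 0 0 0 0 -1; 0.6 0 0 0 0 0 -1; 0.3 0 0 0 0 0 -1; 0 0 0 0 0 0 -1"

```text
time: 27.15
ee_pos: [0.341, -0.1544, 0.3839]
tcp_rot: [180.0, -0.0, -85.1]
wrist_force: [0.6, -0.3, -0.1]
opening: -0.0
grasp_force: 0.0
```

```bash
python3 - <<'E'
from h import *
c=get_calibration("top"); im=camera("top"); o=monitor.get_obs(); print(o['time'],o['ee_pos'],o['wrist_force'])
# brightness profile along y' across lid edge at several x', z=.1345
for x in (-.08,-.02,.04):
    P=[T([x,y,.1345]) for y in np.arange(-.06,.22,.01)]
    q=proj(c,P).round().astype(int); print([int(im[v,u].mean()) for u,v in q])
# top-lid corners
t=np.array([T(p) for p in [(-.105,-.028,.1345),(.065,-.028,.1345),(.065,.172,.1345),(-.105,.172,.1345)]]); print(proj(c,t).round(1).tolist())
E
```

```text
27.2 [ 0.34092426 -0.15333124  0.38395999] [-0.02234628 -0.20832211  0.20829342]
[128, 186, 184, 74, 180, 186, 182, 183, 181, 184, 181, 182, 180, 179, 179, 182, 181, 178, 182, 177, 179, 178, 180, 110, 108, 109, 113, 115, 119]
[125, 180, 66, 115, 181, 184, 184, 184, 183, 181, 180, 181, 180, 184, 180, 181, 179, 180, 181, 179, 181, 180, 182, 160, 122, 118, 120, 118, 123]
[156, 184, 182, 175, 183, 182, 183, 183, 182, 183, 182, 179, 182, 181, 181, 178, 181, 181, 180, 179, 179, 178, 180, 118, 120, 109, 105, 110, 109]
[[267.1, 325.1], [261.3, 243.5], [166.9, 251.1], [170.8, 332.5]]
```

```bash
python3 -c "
from workcell import bot
print(bot.job_done())"
```

```text
the job is handed in; nothing more can be done
None
```

The job is handed in, with no verdict returned: the long cell is in the channel, held between the stop and the end plate (about 10 N when pushed up), and the lid is shut (firm stop at closed height, top camera agrees).

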